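# Put the homework things away in the desk tray and bottle stand

### The arm

A 6-joint arm with a two-finger parallel gripper is mounted at the origin on a cart in front of the work surface, level with it; the furniture and walls round the work are solid. World frame = base frame: x ahead of the robot, y to its left, z up, the work surface at z = 0. Lengths are in m, angles in rad, forces in N, time in s.
With the tool pointing down it reaches from about 0.325 to 0.85 m from the base axis. Payload 15.5 kg.
Tool frame: the origin (TCP) lies where the fingers leave the gripper's body, on its centre line; the fingertips stand 78 mm ahead of it and the grasp point (between the pads) lies 60 mm ahead of it; z points along the fingers, y is the line along which they close (so a half turn about z gives the same grasp; the last joint's range is limited). The gripper opens to 91 mm and grips with 3 to 60 N. Pads are 32 mm wide; open, the fingers measure 118 mm over their backs; the gripper's body (76 mm by 178 mm) begins 60 mm behind the grasp point.
Start: joints at [-1.361, 0.494, 1.345, -0, 1.302, -0.096], TCP at [0.188, -0.596, 0.292] pointing down, gripper open.
Joint ranges: [-2.91, 2.91], [-0.82, 2.16], [0.22, 2.67], [-1.22, 4.37], [0.12, 2.79], [-3.08, 3.08]. Speed limits (rad/s): [1.89, 1.89, 2.57, 3.01, 3.01, 3.01].

### API

Orientations are given as a unit quaternion [w, x, y, z].
In Python, from bench import env gives the robot as it stands. The module is installed in compiled form; this text tells all that it offers.
- The arm moves only by the tool drive_tool, never from a script. Its argument "targets" is a list of rows, each an object with "dp": the shift along the tool's x, y, z scaled (see below), a list of three; "dr": the turn, a rotation vector about the tool's x, y, z scaled (see below), a list of three; "gripper": the opening, from -1 (shut) to 1 (fully open). A call has 1 to 20 rows; each row shifts and turns the commanded pose from where the row before left it, along the tool's axes as they then stand; what a row does not reach is not made up. The controller multiplies each number of a shift by 0.8 m and each number of a turn by 45 degrees. A row lasts 1/10 s, in which the tool goes at most 50 mm and 8.59 degrees, less where a joint would pass 70% of its speed; a pose out of reach is approached as far as the arm can. A call with a number of a shift or a turn outside -1 to 1 is refused whole. A call with a gripper value outside its range is refused whole. The fingers move at their own pace and stop on an object; "grip_force" is the grip in N (left out, the last holds). Time passes only in rows, so rows that do not move let the fingers close. It gives the time, the measured TCP pose, the force, the opening and the grip force at its end, in the units of the state.
- env.observe(): the state, without advancing time (a new reading comes with each control period).
- env.get_image(name): name is "side" or "top"; returns a dict with "img" (420x560x3 uint8, blue, green, red), "depth" (420x560 float32, m along the optical axis (not along the pixel's ray), 0 where there is no reading), "fx", "fy", "cx", "cy" (pixels), "T" (4x4, takes a point from camera to world coordinates). Camera axes: x right, y up, looking along -z (the intrinsics and any distortion apply to the point x, -y, -z); pixel columns grow to the right and rows downward; lengths in m; the calibration is good to about 2 mm. A picture is of the moment at which its call begins.
- env.hand_in(): hands the job in; it is judged then, once.
The state is a dict: "t": time; "joint_pos": joint angles; "joint_velocities": joint speeds; "effort": joint torques, N m; "tool_pos": TCP position; "orientation": TCP orientation; "ft_force": force on the tool from outside, world axes, zero at the start; "ft_torque": the same for the moment, N m; "width": finger opening in m; "finger_force": force on a finger pad.
Only numpy, scipy, OpenCV 4.12 (cv2) and the standard library are available. Lean on these libraries where they do the work, as an engineer would, in place of code of your own. Each camera call takes 0.05 s, during which the arm holds its last target. There are 200 camera calls.

### The job

Put the homework things away so that the island can be used: lay the stapler flat in the bay of the bamboo tray that is next to the bamboo bottle stand and the crayon tin flat in the tray's other bay, both lengthwise, and lay the eraser box flat on top of the tin, centred and lengthwise with it. Stand the glue bottle upright in the stand's large well and the paint bottle upright in its small well, both right down on the bottom. Let go of everything, do not knock anything over, and leave the marker and the two pencils where they are.

Things in the scene. Friction and masses are not known exactly. Their poses are not given: they have to be found in the camera images.
- desk_tray: Bamboo desk tray, 187 x 188 mm, fixed. Origin: centre of underside, on the worktop; z up. Two equal open bays, 167 mm long (tray x) and 82 mm wide, centred at y = +45 and -45 mm, grey felt floors 10 mm above the worktop; lips and divider 8 to 10 mm thick, tops 18 mm above the worktop. The stand is beside its +y side at some starts, its -y side at others; the bay next to the stand is the stapler's.
- bottle_stand: Bamboo bottle stand beside the tray, a fixed block 156 mm long (its x) x 66 mm x 28 mm high. Origin: centre of underside; z up. Two round wells in its top, 16 mm deep (bottom 12 mm above the worktop), rims chamfered 2 mm: the large one, 50 mm across, at x = +42 mm, y = 0; the small one, 40 mm across, at x = -45 mm, y = 0.
- crayon_tin: Dark blue flat oblong crayon tin, 68 mm (x) x 153 mm (y) x 28 mm high, lying flat, lid shut and fixed, about 0.14 kg. Origin: centre of its underside; z up. Grasp across the 68 mm width, fingertips kept 15 mm above its underside so that they stay above the tray's lips.
- stapler: Black desk stapler lying on its base, 34 mm (x) x 153 mm (y) x 48 mm high, about 0.21 kg. Origin: centre of its underside; z up. The base is 34 mm wide and 8 mm high; the arm above it, 32 to 48 mm high, is 22 mm wide, runs the whole length and does not move; grasp the arm across x at its middle.
- eraser_box: Teal box of erasers, 46 mm (x) x 98 mm (y) x 20 mm high, closed, about 0.045 kg, lying flat. Origin: centre of its underside; z up.
- glue_bottle: White glue bottle with a pointed orange cap, standing; body 41 mm across and 101 mm high, cap 23 mm across up to 134 mm; about 0.13 kg. Origin: centre of its underside; z up.
- paint_bottle: Small blue paint bottle with a white pointed cap, standing; body 31 mm across and 52 mm high, cap 24 mm across up to 78 mm; about 0.055 kg; the cap does not turn. Origin: centre of its underside; z up.
- marker: Felt marker with a black cap lying on the worktop, 15 x 131 (y) x 15 mm, a bystander to leave alone. Origin: centre of the underside.
- green_pencil: Green hexagonal pencil lying on the worktop, 10 x 189 (y) x 10 mm, a bystander to leave alone. Origin: centre of the underside.
- pencil: Orange-yellow hexagonal pencil lying on the worktop, 10 x 189 (y) x 10 mm, a bystander to leave alone. Origin: centre of the underside.
Not all that is in view belongs to the job. Several things have the shape of the eraser_box; the one meant has the colours described above.

How it is judged:
By the outcome, as a careful person would: the job done as asked, in the order asked, and still so for the second after the job is handed in, with the robot touching nothing.
It also fails if it takes over 134 s, if anything falls off the work surface, if the arm or the gripper's body presses on something with over 40 N, if the wrist force passes 120 N, or if a joint passes its speed limit or range.

## Working session

There is one attempt and no reset: what is moved stays moved. The work goes in short steps, Python scripts to look and compute and a tool call to move; the robot and the scene stay as the last step left them, time stands still between calls to the robot, and variables do not carry over. Pictures are saved under pics/ and viewed, at most 14 in all, crops included, and the job is handed in when it is done.

Besides the shell and the picture viewer there is one more tool, called after ">>>" as name(argument=value, ...), one argument or row to a line, values as JSON. drive_tool: Moves the arm, as the interface text tells. Its arguments: {"type":"object","properties":{"targets":{"type":"array"},"grip_force":{"type":"number"}},"required":["targets"]}

```bash
mkdir -p pics; python3 - <<'E'
from bench import env
import cv2,numpy as np
print(env.observe())
for n in("top","side"):
    d=env.get_image(n); cv2.imwrite(f"pics/{n}0.png",d["img"]); np.savez(f"{n}0.npz",**d)
    print(n,d["fx"],d["fy"],d["cx"],d["cy"],np.round(d["T"],4).tolist(),[k for k in d])
E
```

```text
{'t': 0.0, 'joint_pos': array([-1.36155305e+00,  4.94200562e-01,  1.34611908e+00,  1.25895295e-06,
        1.30251566e+00, -9.55041988e-02]), 'joint_velocities': array([ 0.00036585,  0.0008838 ,  0.00089348,  0.0003275 , -0.00025138,
        0.00051665]), 'effort': array([-3.93892478e-03, -8.78843808e+01, -3.81863379e+01,  7.05095963e-02,
        5.32796513e-02, -1.65402344e-05]), 'tool_pos': array([ 0.18747439, -0.59592283,  0.29163149]), 'orientation': array([-6.20356214e-04,  9.88413400e-01,  1.51784600e-01, -3.47096173e-05]), 'ft_force': array([-0.003505  ,  0.48469733, -0.80603245]), 'ft_torque': array([-0.01409667,  0.03415139,  0.0168334 ]), 'finger_force': 0.0, 'width': 0.09145628777136985}
top 404.45617808885885 404.45617808885885 279.6010092726989 206.06003366614237 [[-0.0214, 0.9952, -0.0953, 0.4393], [-0.9997, -0.0201, 0.014, 0.0364], [0.0121, 0.0956, 0.9953, 1.1251], [0.0, 0.0, 0.0, 1.0]] ['img', 'depth', 'fx', 'fy', 'cx', 'cy', 'T']
side 441.58163460474987 441.58163460474987 280.511922799667 212.66393841170418 [[0.9485, 0.2244, -0.2238, 0.2644], [-0.3167, 0.644, -0.6964, -0.7729], [-0.0121, 0.7314, 0.6819, 0.8383], [0.0, 0.0, 0.0, 1.0]] ['img', 'depth', 'fx', 'fy', 'cx', 'cy', 'T']
```

View pics/top0.png

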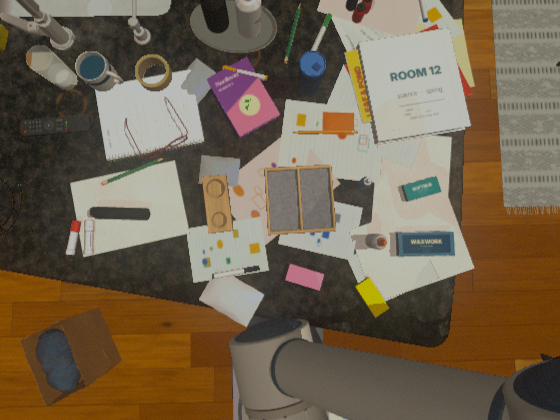

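View pics/side0.png

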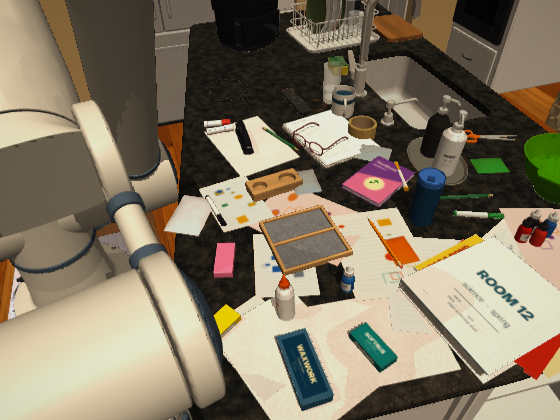

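Top view: the teal "SOFTRUB" box at (421,188) is the eraser box. Lookalikes are pink (305,277), yellow (372,297), orange (338,121) and the larger navy tin (425,244), so I choose the teal one. The stapler is at (120,213), glue at (376,241), paint at (367,181), tray at (300,199) and stand at (217,203). The stand is on the tray's left (+y) side.

```bash
cat > h.py <<'E'
import cv2,numpy as np
def cloud(d):
    D=d["depth"].astype(float); v,u=np.mgrid[0:D.shape[0],0:D.shape[1]]
    P=np.stack([(u-d["cx"])/d["fx"]*D,-(v-d["cy"])/d["fy"]*D,-D,np.ones_like(D)],-1)
    return (P@d["T"].T)[...,:3]
def ray(d,u,v,z):
    r=d["T"][:3,:3]@np.array([(u-d["cx"])/d["fx"],-(v-d["cy"])/d["fy"],-1.]); o=d["T"][:3,3]
    return o+r*(z-o[2])/r[2]
def rect(d,mask,z):
    cs,_=cv2.findContours(mask.astype(np.uint8),cv2.RETR_EXTERNAL,cv2.CHAIN_APPROX_NONE)
    c=max(cs,key=cv2.contourArea)[:,0,:]
    p=np.array([ray(d,u,v,z)[:2] for u,v in c])*1000
    (cx,cy),(w,h),a=cv2.minAreaRect(p.astype(np.float32))
    if w>h: a-=90      # a: angle of short side (x) from world x; long axis at a+90
    yl=(a+90+90)%180-90
    return np.round([cx,cy,min(w,h),max(w,h),yl],1)   # yl: long axis angle, deg
def roi(shape,u0,v0,u1,v1):
    m=np.zeros(shape[:2],bool); m[v0:v1,u0:u1]=1; return m
E
python3 - <<'E'
from h import *
d=dict(np.load("top0.npz")); s=dict(np.load("side0.npz")); P=cloud(d); im=d["img"]; hsv=cv2.cvtColor(im,cv2.COLOR_BGR2HSV)
Z=P[...,2]
print("desk z",np.median(Z[150:170,20:60]))
R=lambda *a: roi(im.shape,*a)
V=hsv[...,2];H=hsv[...,0];S=hsv[...,1]
for n,r,m,z in [("tin",(385,222,465,268),(V<140)&(S>70),.028),("eraser",(395,170,447,208),(V<170)&(S>70),.02),
  ("stapler",(80,200,158,226),(V<70),.048),("stapZ",(80,200,158,226),Z>.025,.048),
  ("tray",(255,155,345,245),(Z>.012)|((S>80)&(H<25)),.018),("stand",(195,168,238,238),Z>.02,.028),("standC",(195,168,238,238),(S>90)&(H<25),.028)]:
    try: print(n,rect(d,R(*r)&m,z), "medz",np.median(Z[R(*r)&m]))
    except Exception as e: print(n,e)
for n,r in [("glue",(355,225,398,258)),("paint",(355,168,385,195))]:
    m=R(*r)
    for lo,hi in [(.02,.05),(.05,.09),(.09,.14)]:
        q=P[m&(Z>lo)&(Z<hi)]; print(n,lo,len(q),q.mean(0).round(4) if len(q) else'')
for n,r in [("glue",(355,225,398,258))]:pass
# felt bays and wells
felt=R(258,160,342,240)&(S<60)&(V<140)
cs,_=cv2.findContours(felt.astype(np.uint8),cv2.RETR_EXTERNAL,cv2.CHAIN_APPROX_NONE)
for c in cs:
    if cv2.contourArea(c)>800: print("bay",rect(d,cv2.drawContours(np.zeros(felt.shape,np.uint8),[c],-1,1,-1),.010))
well=R(200,172,234,232)&(Z<.022)&(Z>.005)
c=[k for k in cv2.findContours(well.astype(np.uint8),0,1)[0] if cv2.contourArea(k)>40]
for k in c: print("well",P[cv2.drawContours(np.zeros(well.shape,np.uint8),[k],-1,1,-1)>0].mean(0).round(4),cv2.contourArea(k))
a=cv2.resize(im[150:280,350:480],(600,600),interpolation=2)[:300*2]
b=cv2.resize(im[160:245,190:275],(400,400)); b=im
c1=cv2.resize(im[160:260,345:475],(390,300),interpolation=2); c2=cv2.resize(im[160:245,190:345],(547,300),interpolation=2)[:,:400]; c3=cv2.resize(s["img"][255:405,260:400],(390,300)*1); 
c3=cv2.resize(s["img"][260:380,260:416],(390,300)); c4=cv2.resize(im[170:260,70:190],(400,300))
cv2.imwrite("pics/crop.png",np.vstack([np.hstack([c1,c2]),np.hstack([c3,c4])]))
E
```

```text
desk z -0.00042084877938686205
tin [ 434.1 -373.8   60.2  150.2   90. ] medz 0.02787184295715872
eraser [ 586.6 -374.1   43.2   95.4  -75.9] medz 0.020134459199162125
stapler [532.7 447.1  28.2 156.8  87. ] medz 0.04373149354670469
stapZ [535.3 451.2  26.7 148.6  88.8] medz 0.044386151268675955
tray [562.6 -35.  188.8 190.  -88.1] medz 0.015341093999850841
stand [555.  191.9  68.1 156.7   7.2] medz 0.02760906919399886
standC [546.6 187.1  77.2 175.2   8.5] medz 0.02603890303384293
glue 0.02 32 [ 0.4448 -0.2174  0.0351]
glue 0.05 91 [ 0.4434 -0.2208  0.0756]
glue 0.09 140 [ 0.4416 -0.2286  0.1043]
paint 0.02 62 [ 0.5983 -0.206   0.0394]
paint 0.05 61 [ 0.6016 -0.2112  0.0658]
paint 0.09 0 
bay [563.5  10.1  81.6 166.1   2.1]
bay [567.2 -80.3  81.7 165.8   2. ]
well [0.5109 0.1892 0.012 ] 147.5
well [0.5981 0.1987 0.012 ] 225.5
well [0.6346 0.1857 0.0115] 145.0
```

View pics/crop.png

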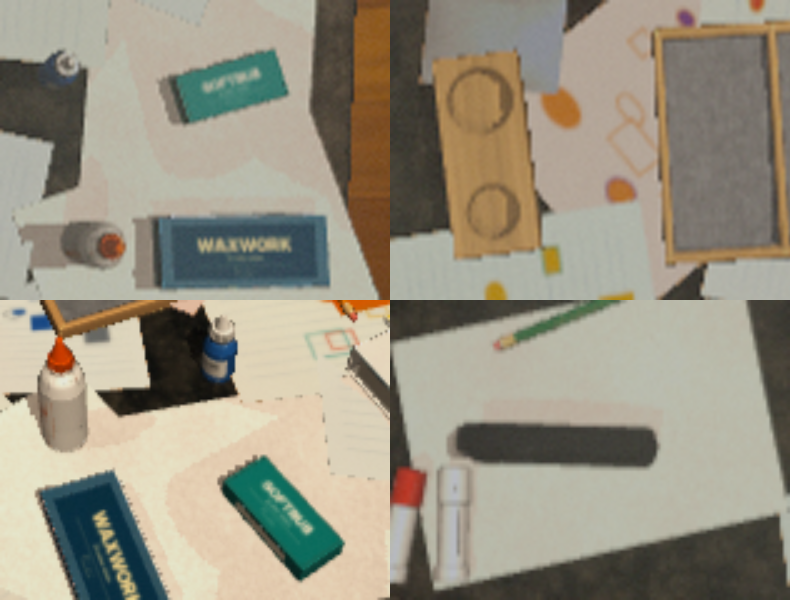

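The crop confirms the teal SOFTRUB box next to the navy WAXWORK tin. The stand's large well is at its far (+x) end. I'll refine the positions once with both cameras' depth, then move.

```bash
cat >> h.py <<'E'
def objrect(n,d,box,lo,hi):
    """rect of cloud points in world box (mm) with z in lo..hi"""
    P=cloud(d)*1000; x0,x1,y0,y1=box
    m=(P[...,0]>x0)&(P[...,0]<x1)&(P[...,1]>y0)&(P[...,1]<y1)&(P[...,2]>lo)&(P[...,2]<hi)&(d["depth"]>0)
    q=P[m][:,:2]
    if len(q)<5: return n,len(q)
    (cx,cy),(w,h),a=cv2.minAreaRect(q.astype(np.float32))
    if w>h: a-=90
    return n,len(q),np.round([cx,cy,min(w,h),max(w,h),a%180+0 if False else (a+90)%180],1),q.mean(0).round(1)
def plan(x,y,ztcp,yaw):
    """x,y,z of TCP in mm, yaw of tool x in deg: print shift in units (tool axes now, after turn) and turn units"""
    from bench import env
    s=env.observe(); from scipy.spatial.transform import Rotation as R
    w,a,b,c=s["orientation"]; M=R.from_quat([a,b,c,w]).as_matrix(); p=s["tool_pos"]*1000
    now=np.degrees(np.arctan2(M[1,0],M[0,0])); t=(yaw-now+180)%360-180
    D=np.array([x,y,ztcp])-p; r=np.radians(now+t); r0=np.radians(now)
    f=lambda r:np.round(np.array([np.cos(r)*D[0]+np.sin(r)*D[1],np.sin(r)*D[0]-np.cos(r)*D[1],-D[2]])/800,4)
    print("t",round(s["t"],2),"pos",p.round(1),"yaw",round(now,2),"tilt",M[:,2].round(4),"w",round(s["width"]*1000,1),"F",s["ft_force"].round(1))
    print(" dp before turn",f(r0)," after turn",f(r)," turn dr z",round(-t/45,4),"j6",round(s["joint_pos"][5],2))
E
python3 - <<'E'
from h import *
for v in("top","side"):
    d=dict(np.load(v+"0.npz")); print(v)
    for a in [("tin",d,(380,490,-470,-280),22,34),("eraser",d,(530,640,-440,-310),14,26),("stapler",d,(490,580,360,540),42,55),("staplerlow",d,(490,580,360,540),12,55),
      ("stand",d,(460,650,140,250),24,33),("lips",d,(450,670,-140,70),14,22),("glue cap",d,(400,490,-280,-180),112,140),("glue body",d,(400,490,-280,-180),70,104),("paint cap",d,(560,640,-250,-180),60,85),("paint body",d,(560,640,-250,-180),20,50)]:
        print(*objrect(*a))
plan(535,448,250,90)
E
```

```text
top
tin 1388 [ 433.9 -374.    67.7  153.2   89.7] [ 433.5 -373.4]
eraser 581 [ 585.7 -373.6   45.9   97.7  104.5] [ 585.4 -372.9]
stapler 374 [534.8 454.5  22.4 146.7  87.3] [534.8 462.9]
staplerlow 554 [534.2 464.2  57.6 162.7 101.5] [531.4 463.1]
stand 925 [554.9 192.2  67.1 156.4   6.3] [551.2 191.8]
lips 1007 [563.6 -34.3 187.  187.8  92.2] [563.8 -34.4]
glue cap 45 [ 439.6 -230.5   17.4   17.9   88.6] [ 440.4 -229.5]
glue body 145 [ 441.9 -230.7   37.6   37.7  135.4] [ 442.7 -225.5]
paint cap 52 [ 602.3 -213.3   19.    19.8  116.9] [ 601.7 -211.8]
paint body 62 [ 601.1 -209.7   24.4   30.2   24.1] [ 598.3 -206. ]
side
tin 2522 [ 435.1 -372.4   68.4  155.    90. ] [ 434.2 -378.6]
eraser 1019 [ 586.7 -373.5   48.    99.4  105.4] [ 586.  -376.5]
stapler 123 [534.4 454.7  21.9 143.6  86.5] [534.1 458.4]
staplerlow 241 [533.2 464.6  56.6 163.8 101.9] [529.4 454.7]
stand 564 [555.5 191.6  71.5 158.2   7.2] [550.9 190.7]
lips 871 [564.1 -34.6 187.6 191.1  92.6] [561.5 -42.4]
glue cap 62 [ 441.2 -234.    11.1   17.8  146.3] [ 441.  -234.9]
glue body 250 [ 440.8 -238.    29.9   38.6  159.3] [ 440.  -242.5]
paint cap 68 [ 603.3 -213.1   19.4   21.   141.9] [ 602.1 -215. ]
paint body 146 [ 600.2 -217.7   20.8   30.2  144.1] [ 598.6 -220.8]
t 0.1 pos [ 187.5 -596.   291.7] yaw 17.46 tilt [-2.0e-04  1.1e-03 -1.0e+00] w 91.3 F [-0.5  0.3  0.3]
 dp before turn [ 0.806  -1.1144  0.0521]  after turn [1.3049 0.4344 0.0521]  turn dr z -1.6119 j6 -0.1
```

>>> drive_tool(
  targets=[
    {"dp": [0, 0, 0], "dr": [0, 0, -0.172], "gripper": 1},
    {"dp": [0, 0, 0], "dr": [0, 0, -0.172], "gripper": 1},
    {"dp": [0, 0, 0], "dr": [0, 0, -0.172], "gripper": 1},
    {"dp": [0, 0, 0], "dr": [0, 0, -0.172], "gripper": 1},
    {"dp": [0, 0, 0], "dr": [0, 0, -0.172], "gripper": 1},
    {"dp": [0, 0, 0], "dr": [0, 0, -0.172], "gripper": 1},
    {"dp": [0, 0, 0], "dr": [0, 0, -0.172], "gripper": 1},
    {"dp": [0, 0, 0], "dr": [0, 0, -0.172], "gripper": 1},
    {"dp": [0, 0, 0], "dr": [0, 0, -0.172], "gripper": 1},
    {"dp": [0.05, 0.014, 0], "dr": [0, 0, 0], "gripper": 1},
    {"dp": [0.05, 0.014, 0], "dr": [0, 0, 0], "gripper": 1},
    {"dp": [0.05, 0.014, 0], "dr": [0, 0, 0], "gripper": 1},
    {"dp": [0.05, 0.014, 0], "dr": [0, 0, 0], "gripper": 1},
    {"dp": [0.05, 0.014, 0], "dr": [0, 0, 0], "gripper": 1},
    {"dp": [0.05, 0.014, 0], "dr": [0, 0, 0], "gripper": 1},
    {"dp": [0.05, 0.014, 0], "dr": [0, 0, 0], "gripper": 1},
    {"dp": [0.05, 0.014, 0], "dr": [0, 0, 0], "gripper": 1},
    {"dp": [0.05, 0.014, 0], "dr": [0, 0, 0], "gripper": 1},
    {"dp": [0.05, 0.014, 0], "dr": [0, 0, 0], "gripper": 1},
    {"dp": [0.05, 0.014, 0], "dr": [0, 0, 0], "gripper": 1},
  ],
  grip_force=30,
)

```text
t: 2.1
tool_pos: [0.3328, -0.1613, 0.2922]
orientation: [0.0, 0.725, 0.689, 0.0]
ft_force: [0.3, -0.2, 0.1]
width: 0.0911
finger_force: 0.0
```

>>> drive_tool(
  targets=[
    {"dp": [0.05, 0.014, 0], "dr": [0, 0, 0], "gripper": 1},
    {"dp": [0.05, 0.014, 0], "dr": [0, 0, 0], "gripper": 1},
    {"dp": [0.05, 0.014, 0], "dr": [0, 0, 0], "gripper": 1},
    {"dp": [0.05, 0.014, 0], "dr": [0, 0, 0], "gripper": 1},
    {"dp": [0.05, 0.014, 0], "dr": [0, 0, 0], "gripper": 1},
    {"dp": [0.05, 0.014, 0], "dr": [0, 0, 0], "gripper": 1},
    {"dp": [0.05, 0.014, 0], "dr": [0, 0, 0], "gripper": 1},
    {"dp": [0.05, 0.014, 0], "dr": [0, 0, 0], "gripper": 1},
    {"dp": [0.05, 0.014, 0], "dr": [0, 0, 0], "gripper": 1},
    {"dp": [0.05, 0.014, 0], "dr": [0, 0, 0], "gripper": 1},
    {"dp": [0.05, 0.014, 0], "dr": [0, 0, 0], "gripper": 1},
    {"dp": [0.05, 0.014, 0], "dr": [0, 0, 0], "gripper": 1},
    {"dp": [0.05, 0.014, 0], "dr": [0, 0, 0], "gripper": 1},
    {"dp": [0.05, 0.014, 0], "dr": [0, 0, 0], "gripper": 1},
    {"dp": [0, 0, 0], "dr": [0, 0, 0], "gripper": 1},
    {"dp": [0, 0, 0], "dr": [0, 0, 0], "gripper": 1},
  ],
)

```text
t: 3.7
tool_pos: [0.5171, 0.389, 0.2914]
orientation: [-0.0, 0.724, 0.69, -0.001]
ft_force: [-0.1, -0.4, 0.3]
width: 0.0913
finger_force: 0.0
```

```bash
python3 -c "
from h import *
plan(534.6,452,104,87.2)"
```

```text
t 3.7 pos [517.1 389.  291.4] yaw 87.19 tilt [-1.e-03 -7.e-04 -1.e+00] w 91.3 F [-0.1 -0.4  0.3]
 dp before turn [0.0797 0.018  0.2343]  after turn [0.0797 0.018  0.2343]  turn dr z -0.0002 j6 0.6
```

>>> drive_tool(
  targets=[
    {"dp": [0.04, 0.009, 0], "dr": [0, 0, 0], "gripper": 1},
    {"dp": [0.0397, 0.009, 0], "dr": [0, 0, 0], "gripper": 1},
    {"dp": [0, 0, 0.045], "dr": [0, 0, 0], "gripper": 1},
    {"dp": [0, 0, 0.045], "dr": [0, 0, 0], "gripper": 1},
    {"dp": [0, 0, 0.045], "dr": [0, 0, 0], "gripper": 1},
    {"dp": [0, 0, 0.045], "dr": [0, 0, 0], "gripper": 1},
    {"dp": [0, 0, 0.027], "dr": [0, 0, 0], "gripper": 1},
    {"dp": [0, 0, 0.027], "dr": [0, 0, 0], "gripper": 1},
    {"dp": [0, 0, 0], "dr": [0, 0, 0], "gripper": 1},
    {"dp": [0, 0, 0], "dr": [0, 0, 0], "gripper": -1},
    {"dp": [0, 0, 0], "dr": [0, 0, 0], "gripper": -1},
    {"dp": [0, 0, 0], "dr": [0, 0, 0], "gripper": -1},
    {"dp": [0, 0, 0], "dr": [0, 0, 0], "gripper": -1},
    {"dp": [0, 0, 0], "dr": [0, 0, 0], "gripper": -1},
    {"dp": [0, 0, 0], "dr": [0, 0, 0], "gripper": -1},
    {"dp": [0, 0, 0], "dr": [0, 0, 0], "gripper": -1},
    {"dp": [0, 0, 0], "dr": [0, 0, 0], "gripper": -1},
    {"dp": [0, 0, 0], "dr": [0, 0, 0], "gripper": -1},
    {"dp": [0, 0, 0], "dr": [0, 0, 0], "gripper": -1},
  ],
  grip_force=35,
)

```text
t: 5.6
tool_pos: [0.535, 0.4515, 0.105]
orientation: [-0.0, 0.725, 0.689, -0.0]
ft_force: [-0.2, 0.6, 0.2]
width: 0.022
finger_force: 35.0
```

```bash
python3 -c "
from h import *
plan(562.1,10.6,200,2.2)
from bench import env; print(env.observe()['finger_force'])"
```

```text
t 5.6 pos [535.  451.5 105. ] yaw 87.12 tilt [-1.e-04 -0.e+00 -1.e+00] w 22.0 F [-0.2  0.6  0.2]
 dp before turn [-0.5487  0.0615 -0.1188]  after turn [ 0.0127  0.552  -0.1188]  turn dr z 1.8872 j6 0.67
34.999898853711784
```

>>> drive_tool(
  targets=[
    {"dp": [0, 0, -0.02], "dr": [0, 0, 0], "gripper": -1},
    {"dp": [0, 0, -0.04], "dr": [0, 0, 0], "gripper": -1},
    {"dp": [0, 0, -0.04], "dr": [0, 0, 0], "gripper": -1},
    {"dp": [0, 0, -0.0188], "dr": [0, 0, 0.1], "gripper": -1},
    {"dp": [0, 0, 0], "dr": [0, 0, 0.17], "gripper": -1},
    {"dp": [0, 0, 0], "dr": [0, 0, 0.17], "gripper": -1},
    {"dp": [0, 0, 0], "dr": [0, 0, 0.17], "gripper": -1},
    {"dp": [0, 0, 0], "dr": [0, 0, 0.17], "gripper": -1},
    {"dp": [0, 0, 0], "dr": [0, 0, 0.17], "gripper": -1},
    {"dp": [0, 0, 0], "dr": [0, 0, 0.17], "gripper": -1},
    {"dp": [0, 0, 0], "dr": [0, 0, 0.17], "gripper": -1},
    {"dp": [0, 0, 0], "dr": [0, 0, 0.17], "gripper": -1},
    {"dp": [0, 0, 0], "dr": [0, 0, 0.17], "gripper": -1},
    {"dp": [0, 0, 0], "dr": [0, 0, 0.17], "gripper": -1},
    {"dp": [0, 0, 0], "dr": [0, 0, 0.0872], "gripper": -1},
    {"dp": [0.001, 0.03, 0], "dr": [0, 0, 0], "gripper": -1},
    {"dp": [0.001, 0.045, 0], "dr": [0, 0, 0], "gripper": -1},
    {"dp": [0.001, 0.045, 0], "dr": [0, 0, 0], "gripper": -1},
    {"dp": [0.001, 0.045, 0], "dr": [0, 0, 0], "gripper": -1},
  ],
)

```text
t: 7.5
tool_pos: [0.5432, 0.3185, 0.2012]
orientation: [-0.0, 1.0, 0.019, 0.0]
ft_force: [-0.1, -0.3, -1.8]
width: 0.0222
finger_force: 35.0
```

>>> drive_tool(
  targets=[
    {"dp": [0.001, 0.045, 0], "dr": [0, 0, 0], "gripper": -1},
    {"dp": [0.001, 0.045, 0], "dr": [0, 0, 0], "gripper": -1},
    {"dp": [0.001, 0.045, 0], "dr": [0, 0, 0], "gripper": -1},
    {"dp": [0.001, 0.045, 0], "dr": [0, 0, 0], "gripper": -1},
    {"dp": [0.001, 0.045, 0], "dr": [0, 0, 0], "gripper": -1},
    {"dp": [0.001, 0.045, 0], "dr": [0, 0, 0], "gripper": -1},
    {"dp": [0.001, 0.045, 0], "dr": [0, 0, 0], "gripper": -1},
    {"dp": [0.001, 0.035, 0], "dr": [0, 0, 0], "gripper": -1},
    {"dp": [0, 0.02, 0], "dr": [0, 0, 0], "gripper": -1},
    {"dp": [0, 0, 0], "dr": [0, 0, 0], "gripper": -1},
    {"dp": [0, 0, 0], "dr": [0, 0, 0], "gripper": -1},
  ],
)

```text
t: 8.6
tool_pos: [0.561, 0.0246, 0.2005]
orientation: [-0.0, 1.0, 0.019, 0.0]
ft_force: [-0.2, 0.4, -2.0]
width: 0.0222
finger_force: 35.0
```

```bash
python3 - <<'E'
from h import *
from bench import env
plan(562.1,10.6,115.5,2.2)
d=env.get_image("side"); cv2.imwrite("pics/s1.png",d["img"])
P=cloud(d)*1000
for dd in (d,env.get_image("top")):
  print(*objrect("stap",dd,(470,660,-30,50),60,150))
print(env.observe()["finger_force"])
E
```

```text
t 8.6 pos [561.   24.6 200.5] yaw 2.18 tilt [ 3.e-04  3.e-04 -1.e+00] w 22.2 F [-0.2  0.4 -2. ]
 dp before turn [0.0007 0.0176 0.1062]  after turn [0.0007 0.0176 0.1062]  turn dr z -0.0005 j6 1.47
stap 944 [568.3  18.6  40.5 152.3 175.7] [559.   15.7]
stap 214 [512.5  22.1  34.2  42.    4.3] [512.   22.8]
34.99970166943967
```

View pics/s1.png

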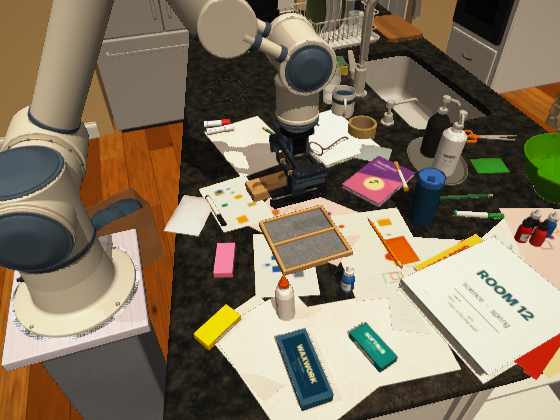

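```bash
python3 - <<'E'
from h import *
from bench import env
for v in("side","top"):
  d=env.get_image(v)
  P=cloud(d)*1000
  for lo,hi in((94,104),(104,126),(126,136),(136,145)):
    m=(d["depth"]>0)&(abs(P[...,1]-22)<25)&(abs(P[...,0]-560)<110)&(P[...,2]>lo)&(P[...,2]<hi)
    q=P[m]; print(v,lo,len(q), np.percentile(q[:,0],[1,99]).round(1) if len(q) else '', [ (round(np.median(q[abs(q[:,0]-x)<12,1]),1)) for x in (500,520,610,630) if (abs(q[:,0]-x)<12).any()])
E
```

```text
side 94 401 [493.3 638.5] [np.float64(17.6), np.float64(15.5), np.float64(18.6), np.float64(12.8)]
side 104 172 [496.1 638.5] [np.float64(15.3), np.float64(14.7), np.float64(16.2), np.float64(14.6)]
side 126 185 [493.1 640.8] [np.float64(15.4), np.float64(12.9), np.float64(16.3), np.float64(16.6)]
side 136 164 [499.7 632.1] [np.float64(21.6), np.float64(20.6), np.float64(15.5), np.float64(17.3)]
top 94 54 [491.8 531.1] [np.float64(19.3), np.float64(34.1)]
top 104 15 [492.9 534.3] [np.float64(29.4), np.float64(35.2)]
top 126 52 [492.5 527.2] [np.float64(22.3), np.float64(14.5)]
top 136 92 [496.8 529.6] [np.float64(22.0), np.float64(22.0)]
```

The stapler sits about 5 mm ahead of the tool centre (x 491–642, so centre about 566), so I'll correct for that as it goes in.

>>> drive_tool(
  targets=[
    {"dp": [-0.0057, 0.0173, 0], "dr": [0, 0, 0], "gripper": -1},
    {"dp": [0, 0, 0.035], "dr": [0, 0, 0], "gripper": -1},
    {"dp": [0, 0, 0.035], "dr": [0, 0, 0], "gripper": -1},
    {"dp": [0, 0, 0.015], "dr": [0, 0, 0], "gripper": -1},
    {"dp": [0, 0, 0.01], "dr": [0, 0, 0], "gripper": -1},
    {"dp": [0, 0, 0.006], "dr": [0, 0, 0], "gripper": -1},
    {"dp": [0, 0, 0.004], "dr": [0, 0, 0], "gripper": -1},
    {"dp": [0, 0, 0], "dr": [0, 0, 0], "gripper": -1},
    {"dp": [0, 0, 0], "dr": [0, 0, 0], "gripper": -1},
  ],
)

```text
t: 9.7
tool_pos: [0.5573, 0.0101, 0.1166]
orientation: [0.0, 1.0, 0.019, 0.0]
ft_force: [-0.4, 0.4, -2.6]
width: 0.0218
finger_force: 35.0
```

>>> drive_tool(
  targets=[
    {"dp": [0, 0, 0.001], "dr": [0, 0, 0], "gripper": -1},
    {"dp": [0, 0, 0.001], "dr": [0, 0, 0], "gripper": -1},
    {"dp": [0, 0, 0], "dr": [0, 0, 0], "gripper": -1},
  ],
)

```text
t: 10.0
tool_pos: [0.5572, 0.0102, 0.1149]
orientation: [0.0, 1.0, 0.019, 0.0]
ft_force: [-0.4, 0.5, 5.1]
width: 0.0218
finger_force: 35.0
```

>>> drive_tool(
  targets=[
    {"dp": [0, 0, 0], "dr": [0, 0, 0], "gripper": 1},
    {"dp": [0, 0, 0], "dr": [0, 0, 0], "gripper": 1},
    {"dp": [0, 0, 0], "dr": [0, 0, 0], "gripper": 1},
    {"dp": [0, 0, 0], "dr": [0, 0, 0], "gripper": 1},
    {"dp": [0, 0, -0.02], "dr": [0, 0, 0], "gripper": 1},
    {"dp": [0, 0, -0.05], "dr": [0, 0, 0], "gripper": 1},
    {"dp": [0, 0, -0.05], "dr": [0, 0, 0], "gripper": 1},
    {"dp": [0, 0, -0.05], "dr": [0, 0, 0], "gripper": 1},
    {"dp": [0, 0, 0], "dr": [0, 0, -0.162], "gripper": 1},
    {"dp": [0, 0, 0], "dr": [0, 0, -0.162], "gripper": 1},
    {"dp": [0, 0, 0], "dr": [0, 0, -0.162], "gripper": 1},
    {"dp": [0, 0, 0], "dr": [0, 0, -0.162], "gripper": 1},
    {"dp": [0, 0, 0], "dr": [0, 0, -0.162], "gripper": 1},
    {"dp": [0, 0, 0], "dr": [0, 0, -0.162], "gripper": 1},
    {"dp": [0, 0, 0], "dr": [0, 0, -0.162], "gripper": 1},
    {"dp": [0, 0, 0], "dr": [0, 0, -0.162], "gripper": 1},
    {"dp": [0, 0, 0], "dr": [0, 0, -0.162], "gripper": 1},
    {"dp": [0, 0, 0], "dr": [0, 0, -0.162], "gripper": 1},
    {"dp": [0, 0, 0], "dr": [0, 0, -0.162], "gripper": 1},
    {"dp": [0, 0, 0], "dr": [0, 0, -0.162], "gripper": 1},
  ],
)

```text
t: 12.0
tool_pos: [0.5569, 0.0101, 0.2504]
orientation: [-0.0, 0.707, 0.707, -0.0]
ft_force: [-0.3, 0.1, -0.7]
width: 0.0912
finger_force: 0.0
```

>>> drive_tool(
  targets=[
    {"dp": [-0.048, -0.015, 0], "dr": [0, 0, 0], "gripper": 1},
    {"dp": [-0.048, -0.015, 0], "dr": [0, 0, 0], "gripper": 1},
    {"dp": [-0.048, -0.015, 0], "dr": [0, 0, 0], "gripper": 1},
    {"dp": [-0.048, -0.015, 0], "dr": [0, 0, 0], "gripper": 1},
    {"dp": [-0.048, -0.015, 0], "dr": [0, 0, 0], "gripper": 1},
    {"dp": [-0.048, -0.015, 0], "dr": [0, 0, 0], "gripper": 1},
    {"dp": [-0.048, -0.015, 0], "dr": [0, 0, 0], "gripper": 1},
    {"dp": [-0.048, -0.015, 0], "dr": [0, 0, 0], "gripper": 1},
    {"dp": [-0.048, -0.015, 0], "dr": [0, 0, 0], "gripper": 1},
    {"dp": [-0.048, -0.015, 0], "dr": [0, 0, 0], "gripper": 1},
    {"dp": [0, 0, 0], "dr": [0, 0, 0], "gripper": 1},
    {"dp": [0, 0, 0], "dr": [0, 0, 0], "gripper": 1},
  ],
)

```text
t: 13.2
tool_pos: [0.4344, -0.3738, 0.2502]
orientation: [-0.0, 0.71, 0.704, 0.0]
ft_force: [0.1, 0.5, -0.8]
width: 0.0912
finger_force: 0.0
```

```bash
python3 - <<'E'
from h import *
from bench import env
plan(434.3,-373.5,93,89.7)
for v in("side","top"):
  d=env.get_image(v); cv2.imwrite(f"pics/{v}2.png",d["img"])
  print(*objrect("stapler",d,(460,660,-20,40),47,65))
  print(*objrect("stapler all",d,(475,650,-20,40),25,65))
  print(*objrect("tray",d,(450,670,-140,70),14,22))
E
```

```text
t 13.2 pos [ 434.4 -373.8  250.2] yaw 89.58 tilt [-1.e-04  4.e-04 -1.e+00] w 91.2 F [ 0.1  0.5 -0.8]
 dp before turn [ 3.000e-04 -1.000e-04  1.966e-01]  after turn [ 3.000e-04 -1.000e-04  1.966e-01]  turn dr z -0.0028 j6 -0.81
stapler 21 [494.7   5.2  11.4  20.9 118.2] [495.8   4.1]
stapler all 44 [493.3   6.3  12.8  24.2 118.2] [495.5   2.8]
tray 191 [552.2 -48.3  90.2 258.3 139.3] [521.2 -14.5]
stapler 453 [562.9  10.4  25.2 148.2   1.3] [563.2   9.7]
stapler all 475 [562.9   8.2  27.  147.9   3.6] [563.6   9.6]
tray 1166 [563.5 -34.4 186.8 187.9  92.2] [561.7 -28.4]
```

View pics/top2.png

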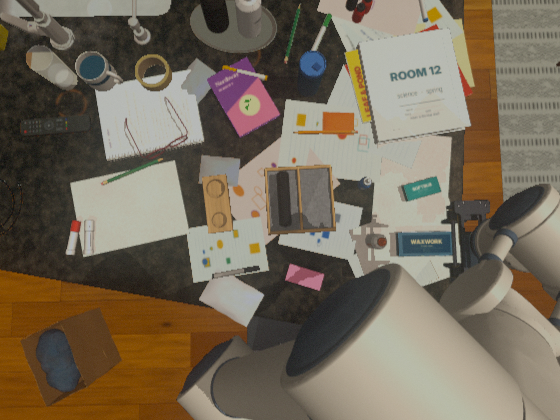

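The stapler lies centred in the left bay at (284,198), next to the stand. The open gripper is over the tin at (425,244).

>>> drive_tool(
  targets=[
    {"dp": [0, 0, 0.05], "dr": [0, 0, 0], "gripper": 1},
    {"dp": [0, 0, 0.05], "dr": [0, 0, 0], "gripper": 1},
    {"dp": [0, 0, 0.04], "dr": [0, 0, 0], "gripper": 1},
    {"dp": [0, 0, 0.03], "dr": [0, 0, 0], "gripper": 1},
    {"dp": [0, 0, 0.016], "dr": [0, 0, 0], "gripper": 1},
    {"dp": [0, 0, 0.01], "dr": [0, 0, 0], "gripper": 1},
    {"dp": [0, 0, 0], "dr": [0, 0, 0], "gripper": 1},
    {"dp": [0, 0, 0], "dr": [0, 0, 0], "gripper": -1},
    {"dp": [0, 0, 0], "dr": [0, 0, 0], "gripper": -1},
    {"dp": [0, 0, 0], "dr": [0, 0, 0], "gripper": -1},
    {"dp": [0, 0, 0], "dr": [0, 0, 0], "gripper": -1},
    {"dp": [0, 0, 0], "dr": [0, 0, 0], "gripper": -1},
  ],
  grip_force=30,
)

```text
t: 14.5
tool_pos: [0.4348, -0.3734, 0.0943]
orientation: [0.0, 0.709, 0.705, -0.0]
ft_force: [-2.5, 0.1, 7.9]
width: 0.0652
finger_force: 30.0
```

```bash
python3 - <<'E'
from h import *
plan(565.5,-79.4,220,2.2)
E
```

```text
t 14.5 pos [ 434.8 -373.4   94.3] yaw 89.68 tilt [ 3.e-04 -5.e-04 -1.e+00] w 65.2 F [-2.5  0.1  7.9]
 dp before turn [ 0.3684  0.1613 -0.1571]  after turn [ 0.1774 -0.3609 -0.1571]  turn dr z 1.944 j6 -0.81
```

>>> drive_tool(
  targets=[
    {"dp": [0, 0, -0.01], "dr": [0, 0, 0], "gripper": -1},
    {"dp": [0, 0, -0.03], "dr": [0, 0, 0], "gripper": -1},
    {"dp": [0, 0, -0.045], "dr": [0, 0, 0], "gripper": -1},
    {"dp": [0, 0, -0.045], "dr": [0, 0, 0], "gripper": -1},
    {"dp": [0, 0, -0.045], "dr": [0, 0, 0], "gripper": -1},
    {"dp": [0, 0, -0.045], "dr": [0, 0, 0], "gripper": -1},
    {"dp": [0, 0, 0], "dr": [0, 0, 0.1], "gripper": -1},
    {"dp": [0, 0, 0], "dr": [0, 0, 0.162], "gripper": -1},
    {"dp": [0, 0, 0], "dr": [0, 0, 0.162], "gripper": -1},
    {"dp": [0, 0, 0], "dr": [0, 0, 0.162], "gripper": -1},
    {"dp": [0, 0, 0], "dr": [0, 0, 0.162], "gripper": -1},
    {"dp": [0, 0, 0], "dr": [0, 0, 0.162], "gripper": -1},
    {"dp": [0, 0, 0], "dr": [0, 0, 0.162], "gripper": -1},
    {"dp": [0, 0, 0], "dr": [0, 0, 0.162], "gripper": -1},
    {"dp": [0, 0, 0], "dr": [0, 0, 0.162], "gripper": -1},
    {"dp": [0, 0, 0], "dr": [0, 0, 0.162], "gripper": -1},
    {"dp": [0, 0, 0], "dr": [0, 0, 0.162], "gripper": -1},
    {"dp": [0, 0, 0], "dr": [0, 0, 0.162], "gripper": -1},
    {"dp": [0, 0, 0], "dr": [0, 0, 0.062], "gripper": -1},
  ],
)

```text
t: 16.4
tool_pos: [0.4347, -0.373, 0.2702]
orientation: [0.0, 1.0, 0.017, 0.0]
ft_force: [-0.0, -0.8, -0.5]
width: 0.0655
finger_force: 30.0
```

>>> drive_tool(
  targets=[
    {"dp": [0.0177, -0.03, 0], "dr": [0, 0, 0], "gripper": -1},
    {"dp": [0.0177, -0.04, 0], "dr": [0, 0, 0], "gripper": -1},
    {"dp": [0.0177, -0.04, 0], "dr": [0, 0, 0], "gripper": -1},
    {"dp": [0.0177, -0.04, 0], "dr": [0, 0, 0], "gripper": -1},
    {"dp": [0.0177, -0.04, 0], "dr": [0, 0, 0], "gripper": -1},
    {"dp": [0.0177, -0.04, 0], "dr": [0, 0, 0], "gripper": -1},
    {"dp": [0.0177, -0.04, 0], "dr": [0, 0, 0], "gripper": -1},
    {"dp": [0.0177, -0.04, 0], "dr": [0, 0, 0], "gripper": -1},
    {"dp": [0.0177, -0.03, 0], "dr": [0, 0, 0], "gripper": -1},
    {"dp": [0.0177, -0.02, 0], "dr": [0, 0, 0], "gripper": -1},
    {"dp": [0, 0, 0], "dr": [0, 0, 0], "gripper": -1},
    {"dp": [0, 0, 0], "dr": [0, 0, 0], "gripper": -1},
  ],
)

```text
t: 17.6
tool_pos: [0.5651, -0.0798, 0.2699]
orientation: [0.0, 1.0, 0.02, -0.0]
ft_force: [-0.2, -0.1, -0.4]
width: 0.0655
finger_force: 30.0
```

```bash
python3 - <<'E'
from h import *
from bench import env
plan(565.5,-79.4,104,2.2)
z=env.observe()["tool_pos"][2]*1000-94
d=env.get_image("side"); cv2.imwrite("pics/s3.png",d["img"][100:320,120:440])
P=cloud(d)*1000
for lo,hi in((-6,4),(4,14),(14,24),(24,34)):
    m=(d["depth"]>0)&(abs(P[...,1]+79)<60)&(abs(P[...,0]-566)<110)&(P[...,2]>z+lo)&(P[...,2]<z+hi)
    q=P[m]; print(round(z+lo),len(q), (q.min(0).round(1), q.max(0).round(1)) if len(q) else '')
E
```

```text
t 17.6 pos [565.1 -79.8 269.9] yaw 2.26 tilt [-1.e-04 -1.e-04 -1.e+00] w 65.5 F [-0.2 -0.1 -0.4]
 dp before turn [ 0.0005 -0.0004  0.2074]  after turn [ 0.0005 -0.0004  0.2074]  turn dr z 0.0012 j6 1.29
170 102 (array([ 490.5, -115.9,  173.6]), array([641.6, -52.1, 179.9]))
180 209 (array([ 489.7, -117.4,  179.9]), array([642.4, -53.3, 189.8]))
190 200 (array([ 488.6, -124. ,  190. ]), array([642.3, -52.3, 199.9]))
200 893 (array([ 488.6, -125.6,  200. ]), array([643.8, -41.9, 209.8]))
```

View pics/s3.png

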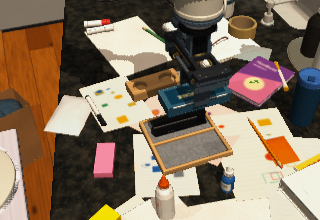

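The tin is held level, x 489–643, centred over the right bay. Lowering it now.

>>> drive_tool(
  targets=[
    {"dp": [0.0005, -0.0004, 0.04], "dr": [0, 0, 0], "gripper": -1},
    {"dp": [0, 0, 0.05], "dr": [0, 0, 0], "gripper": -1},
    {"dp": [0, 0, 0.05], "dr": [0, 0, 0], "gripper": -1},
    {"dp": [0, 0, 0.03], "dr": [0, 0, 0], "gripper": -1},
    {"dp": [0, 0, 0.015], "dr": [0, 0, 0], "gripper": -1},
    {"dp": [0, 0, 0.01], "dr": [0, 0, 0], "gripper": -1},
    {"dp": [0, 0, 0.008], "dr": [0, 0, 0], "gripper": -1},
    {"dp": [0, 0, 0], "dr": [0, 0, 0], "gripper": -1},
    {"dp": [0, 0, 0.002], "dr": [0, 0, 0], "gripper": -1},
    {"dp": [0, 0, 0], "dr": [0, 0, 0], "gripper": -1},
  ],
)

```text
t: 18.65
tool_pos: [0.566, -0.0797, 0.1063]
orientation: [0.0, 1.0, 0.019, 0.0]
ft_force: [0.8, -0.2, -2.2]
width: 0.0653
finger_force: 30.0
```

>>> drive_tool(
  targets=[
    {"dp": [0, 0, 0.0012], "dr": [0, 0, 0], "gripper": -1},
    {"dp": [0, 0, 0.0012], "dr": [0, 0, 0], "gripper": -1},
    {"dp": [0, 0, 0], "dr": [0, 0, 0], "gripper": -1},
    {"dp": [0, 0, 0], "dr": [0, 0, 0], "gripper": -1},
  ],
)

```text
t: 19.05
tool_pos: [0.5659, -0.0796, 0.1043]
orientation: [0.0, 1.0, 0.019, 0.0]
ft_force: [-0.9, -0.5, 7.9]
width: 0.0654
finger_force: 30.0
```

>>> drive_tool(
  targets=[
    {"dp": [0, 0, 0], "dr": [0, 0, 0], "gripper": 1},
    {"dp": [0, 0, 0], "dr": [0, 0, 0], "gripper": 1},
    {"dp": [0, 0, 0], "dr": [0, 0, 0], "gripper": 1},
    {"dp": [0, 0, 0], "dr": [0, 0, 0], "gripper": 1},
    {"dp": [0, 0, -0.02], "dr": [0, 0, 0], "gripper": 1},
    {"dp": [0, 0, -0.05], "dr": [0, 0, 0], "gripper": 1},
    {"dp": [0, 0, -0.05], "dr": [0, 0, 0], "gripper": 1},
    {"dp": [0, 0, -0.06], "dr": [0, 0, 0], "gripper": 1},
    {"dp": [0, 0, 0], "dr": [0, 0, 0.172], "gripper": 1},
    {"dp": [0, 0, 0], "dr": [0, 0, 0.172], "gripper": 1},
    {"dp": [0, 0, 0], "dr": [0, 0, 0.172], "gripper": 1},
    {"dp": [0, 0, 0], "dr": [0, 0, 0.172], "gripper": 1},
    {"dp": [0, 0, 0], "dr": [0, 0, 0.172], "gripper": 1},
    {"dp": [0, 0, 0], "dr": [0, 0, 0.172], "gripper": 1},
    {"dp": [0, 0, 0], "dr": [0, 0, 0.172], "gripper": 1},
    {"dp": [0, 0, 0], "dr": [0, 0, 0.172], "gripper": 1},
    {"dp": [0, 0, 0], "dr": [0, 0, 0.172], "gripper": 1},
    {"dp": [0, 0, 0], "dr": [0, 0, 0.172], "gripper": 1},
  ],
)

```text
t: 20.85
tool_pos: [0.5656, -0.0796, 0.2477]
orientation: [0.0, 0.791, -0.612, -0.0]
ft_force: [0.5, 0.8, 0.2]
width: 0.0913
finger_force: 0.0
```

>>> drive_tool(
  targets=[
    {"dp": [0.0452, 0.0087, 0], "dr": [0, 0, 0], "gripper": 1},
    {"dp": [0.0452, 0.0087, 0], "dr": [0, 0, 0], "gripper": 1},
    {"dp": [0.0452, 0.0087, 0], "dr": [0, 0, 0], "gripper": 1},
    {"dp": [0.0452, 0.0087, 0], "dr": [0, 0, 0], "gripper": 1},
    {"dp": [0.0452, 0.0087, 0], "dr": [0, 0, 0], "gripper": 1},
    {"dp": [0.0452, 0.0087, 0], "dr": [0, 0, 0], "gripper": 1},
    {"dp": [0.0452, 0.0087, 0], "dr": [0, 0, 0], "gripper": 1},
    {"dp": [0.0452, 0.0087, 0], "dr": [0, 0, 0], "gripper": 1},
    {"dp": [0, 0, 0], "dr": [0, 0, 0], "gripper": 1},
    {"dp": [0, 0, 0], "dr": [0, 0, 0], "gripper": 1},
  ],
)

```text
t: 21.85
tool_pos: [0.5854, -0.374, 0.2472]
orientation: [-0.0, 0.792, -0.611, -0.0]
ft_force: [-0.4, 1.0, -0.2]
width: 0.0914
finger_force: 0.0
```

```bash
python3 - <<'E'
from h import *
from bench import env
plan(586.2,-373.5,83,-75.2)
for v in("side","top"):
  d=env.get_image(v); cv2.imwrite(f"pics/{v}4.png",d["img"])
  print(*objrect("tin",d,(460,660,-140,-30),32,45))
  print(*objrect("stapler",d,(460,660,-20,40),47,65))
  print(*objrect("eraser",d,(530,640,-440,-310),14,26))
E
```

```text
t 21.85 pos [ 585.4 -374.   247.2] yaw -75.27 tilt [-4.e-04  6.e-04 -1.e+00] w 91.4 F [-0.4  1.  -0.2]
 dp before turn [-0.0003 -0.0011  0.2053]  after turn [-0.0003 -0.0011  0.2053]  turn dr z -0.0016 j6 2.23
tin 1250 [566.7 -81.8  70.7 152.5   2.5] [565.3 -82.8]
stapler 392 [563.6   7.4  24.5 148.9   1.9] [562.9   6.2]
eraser 1009 [ 586.7 -374.2   48.2   98.6  103.9] [ 586.2 -376.5]
tin 1115 [567.  -81.8  68.  150.5   2.4] [578.6 -78.3]
stapler 455 [562.8   9.5  23.4 147.6   3.1] [562.6   9.6]
eraser 582 [ 585.5 -372.9   45.8   99.   104.6] [ 585.4 -372.9]
```

View pics/top4.png

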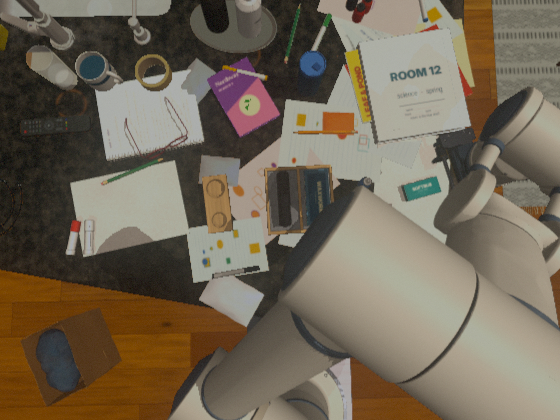

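The tin is in the right bay at (317,199), and the gripper is at the teal box. Gripping it now.

>>> drive_tool(
  targets=[
    {"dp": [0, -0.001, 0.05], "dr": [0, 0, 0], "gripper": 1},
    {"dp": [0, 0, 0.05], "dr": [0, 0, 0], "gripper": 1},
    {"dp": [0, 0, 0.05], "dr": [0, 0, 0], "gripper": 1},
    {"dp": [0, 0, 0.03], "dr": [0, 0, 0], "gripper": 1},
    {"dp": [0, 0, 0.015], "dr": [0, 0, 0], "gripper": 1},
    {"dp": [0, 0, 0.009], "dr": [0, 0, 0], "gripper": 1},
    {"dp": [0, 0, 0], "dr": [0, 0, 0], "gripper": 1},
    {"dp": [0, 0, 0], "dr": [0, 0, 0], "gripper": -1},
    {"dp": [0, 0, 0], "dr": [0, 0, 0], "gripper": -1},
    {"dp": [0, 0, 0], "dr": [0, 0, 0], "gripper": -1},
    {"dp": [0, 0, 0], "dr": [0, 0, 0], "gripper": -1},
    {"dp": [0, 0, 0], "dr": [0, 0, 0], "gripper": -1},
    {"dp": [0, 0, 0], "dr": [0, 0, 0], "gripper": -1},
    {"dp": [0, 0, 0], "dr": [0, 0, 0], "gripper": -1},
  ],
  grip_force=12,
)

```text
t: 23.35
tool_pos: [0.5865, -0.3733, 0.0846]
orientation: [0.0, 0.792, -0.61, 0.0]
ft_force: [0.0, 0.6, 1.1]
width: 0.0463
finger_force: 12.0
```

```bash
python3 - <<'E'
from h import *
plan(566.8,-81.3,220,2.4)
E
```

```text
t 23.35 pos [ 586.5 -373.3   84.6] yaw -75.2 tilt [ 0. -0. -1.] w 46.3 F [0.  0.6 1.1]
 dp before turn [-0.3592 -0.0695 -0.1692]  after turn [-0.0093 -0.3658 -0.1692]  turn dr z -1.7244 j6 2.23
```

>>> drive_tool(
  targets=[
    {"dp": [0, 0, -0.015], "dr": [0, 0, 0], "gripper": -1},
    {"dp": [0, 0, -0.04], "dr": [0, 0, 0], "gripper": -1},
    {"dp": [0, 0, -0.04], "dr": [0, 0, 0], "gripper": -1},
    {"dp": [0, 0, -0.04], "dr": [0, 0, 0], "gripper": -1},
    {"dp": [0, 0, -0.034], "dr": [0, 0, 0], "gripper": -1},
    {"dp": [0, 0, 0], "dr": [0, 0, -0.1], "gripper": -1},
    {"dp": [0, 0, 0], "dr": [0, 0, -0.17], "gripper": -1},
    {"dp": [0, 0, 0], "dr": [0, 0, -0.17], "gripper": -1},
    {"dp": [0, 0, 0], "dr": [0, 0, -0.17], "gripper": -1},
    {"dp": [0, 0, 0], "dr": [0, 0, -0.17], "gripper": -1},
    {"dp": [0, 0, 0], "dr": [0, 0, -0.17], "gripper": -1},
    {"dp": [0, 0, 0], "dr": [0, 0, -0.17], "gripper": -1},
    {"dp": [0, 0, 0], "dr": [0, 0, -0.17], "gripper": -1},
    {"dp": [0, 0, 0], "dr": [0, 0, -0.17], "gripper": -1},
    {"dp": [0, 0, 0], "dr": [0, 0, -0.17], "gripper": -1},
    {"dp": [0, 0, 0], "dr": [0, 0, -0.0944], "gripper": -1},
    {"dp": [0, 0, 0], "dr": [0, 0, 0], "gripper": -1},
  ],
)

```text
t: 25.05
tool_pos: [0.5865, -0.3733, 0.2205]
orientation: [0.0, 1.0, 0.022, 0.0]
ft_force: [-0.6, -0.2, -0.1]
width: 0.0457
finger_force: 12.0
```

>>> drive_tool(
  targets=[
    {"dp": [-0.001, -0.025, 0], "dr": [0, 0, 0], "gripper": -1},
    {"dp": [-0.001, -0.04, 0], "dr": [0, 0, 0], "gripper": -1},
    {"dp": [-0.001, -0.04, 0], "dr": [0, 0, 0], "gripper": -1},
    {"dp": [-0.001, -0.04, 0], "dr": [0, 0, 0], "gripper": -1},
    {"dp": [-0.001, -0.04, 0], "dr": [0, 0, 0], "gripper": -1},
    {"dp": [-0.001, -0.04, 0], "dr": [0, 0, 0], "gripper": -1},
    {"dp": [-0.001, -0.04, 0], "dr": [0, 0, 0], "gripper": -1},
    {"dp": [-0.001, -0.04, 0], "dr": [0, 0, 0], "gripper": -1},
    {"dp": [-0.001, -0.03, 0], "dr": [0, 0, 0], "gripper": -1},
    {"dp": [0, -0.02, 0], "dr": [0, 0, 0], "gripper": -1},
    {"dp": [0, -0.011, 0], "dr": [0, 0, 0], "gripper": -1},
    {"dp": [0, 0, 0], "dr": [0, 0, 0], "gripper": -1},
    {"dp": [0, 0, 0], "dr": [0, 0, 0], "gripper": -1},
  ],
)

```text
t: 26.35
tool_pos: [0.5673, -0.0818, 0.2198]
orientation: [0.0, 1.0, 0.021, 0.0]
ft_force: [0.4, -1.0, -0.6]
width: 0.0458
finger_force: 12.0
```

```bash
python3 - <<'E'
from h import *
from bench import env
plan(566.8,-81.3,123,2.4)
z=env.observe()["tool_pos"][2]*1000-84.6; print(z)
for v in("side","top"):
  d=env.get_image(v)
  P=cloud(d)*1000
  for lo,hi in((-6,4),(4,12),(12,20)):
    m=(d["depth"]>0)&(abs(P[...,1]+81)<60)&(abs(P[...,0]-566)<110)&(P[...,2]>z+lo)&(P[...,2]<z+hi)
    q=P[m]; print(v,round(z+lo),len(q), (q.min(0).round(1), q.max(0).round(1)) if len(q) else '')
  print(*objrect("tin",d,(460,660,-140,-30),32,45))
E
```

```text
t 26.35 pos [567.3 -81.8 219.8] yaw 2.36 tilt [ 2.e-04 -3.e-04 -1.e+00] w 45.8 F [ 0.4 -1.  -0.6]
 dp before turn [-0.0006 -0.0006  0.121 ]  after turn [-0.0006 -0.0006  0.121 ]  turn dr z -0.001 j6 1.28
135.20084974672486
side 129 31 (array([ 518. , -106.5,  134.5]), array([615.7, -63.7, 139. ]))
side 139 98 (array([ 517.8, -115.5,  139.3]), array([617.4, -64.3, 147.2]))
side 147 309 (array([ 518. , -116.3,  147.3]), array([616.5, -48.3, 155.2]))
tin 1253 [566.9 -80.6  72.  153.1   2.6] [565.4 -82.8]
top 129 4 (array([517.4, -69.1, 133. ]), array([524.9, -61.8, 137.9]))
top 139 9 (array([ 517.1, -105.1,  140.3]), array([534.3, -61.5, 146.5]))
top 147 98 (array([ 518.1, -106.7,  149.1]), array([540.3, -62.6, 155.2]))
tin 339 [516.5 -85.4  54.7  65.2  87. ] [510.2 -83.5]
```

>>> drive_tool(
  targets=[
    {"dp": [-0.0004, -0.0022, 0.03], "dr": [0, 0, 0], "gripper": -1},
    {"dp": [0, 0, 0.04], "dr": [0, 0, 0], "gripper": -1},
    {"dp": [0, 0, 0.025], "dr": [0, 0, 0], "gripper": -1},
    {"dp": [0, 0, 0.012], "dr": [0, 0, 0], "gripper": -1},
    {"dp": [0, 0, 0.008], "dr": [0, 0, 0], "gripper": -1},
    {"dp": [0, 0, 0.004], "dr": [0, 0, 0], "gripper": -1},
    {"dp": [0, 0, 0.0012], "dr": [0, 0, 0], "gripper": -1},
    {"dp": [0, 0, 0.001], "dr": [0, 0, 0], "gripper": -1},
    {"dp": [0, 0, 0], "dr": [0, 0, 0], "gripper": -1},
  ],
)

```text
t: 27.35
tool_pos: [0.5669, -0.0794, 0.1233]
orientation: [0.0, 1.0, 0.021, 0.0]
ft_force: [-0.3, -0.4, -0.7]
width: 0.0461
finger_force: 12.0
```

>>> drive_tool(
  targets=[
    {"dp": [0, 0, 0.001], "dr": [0, 0, 0], "gripper": -1},
    {"dp": [0, 0, 0.0008], "dr": [0, 0, 0], "gripper": -1},
    {"dp": [0, 0, 0], "dr": [0, 0, 0], "gripper": -1},
  ],
)

```text
t: 27.65
tool_pos: [0.567, -0.0794, 0.1223]
orientation: [0.0, 1.0, 0.021, 0.001]
ft_force: [-2.0, 1.6, 11.8]
width: 0.0462
finger_force: 12.0
```

>>> drive_tool(
  targets=[
    {"dp": [0, 0, 0], "dr": [0, 0, 0], "gripper": 1},
    {"dp": [0, 0, 0], "dr": [0, 0, 0], "gripper": 1},
    {"dp": [0, 0, 0], "dr": [0, 0, 0], "gripper": 1},
    {"dp": [0, 0, 0], "dr": [0, 0, 0], "gripper": 1},
    {"dp": [0, 0, 0], "dr": [0, 0, 0], "gripper": 1},
    {"dp": [0, 0, -0.02], "dr": [0, 0, 0], "gripper": 1},
    {"dp": [0, 0, -0.05], "dr": [0, 0, 0], "gripper": 1},
    {"dp": [0, 0, -0.05], "dr": [0, 0, 0], "gripper": 1},
    {"dp": [0, 0, -0.05], "dr": [0, 0, 0], "gripper": 1},
    {"dp": [-0.0277, 0.0305, 0], "dr": [0, 0, 0], "gripper": 1},
    {"dp": [-0.0277, 0.0305, 0], "dr": [0, 0, 0], "gripper": 1},
    {"dp": [-0.0277, 0.0305, 0], "dr": [0, 0, 0], "gripper": 1},
    {"dp": [-0.0277, 0.0305, 0], "dr": [0, 0, 0], "gripper": 1},
    {"dp": [-0.0277, 0.0305, 0], "dr": [0, 0, 0], "gripper": 1},
    {"dp": [-0.0277, 0.0305, 0], "dr": [0, 0, 0], "gripper": 1},
    {"dp": [0, 0, 0], "dr": [0, 0, 0], "gripper": 1},
    {"dp": [0, 0, 0], "dr": [0, 0, 0], "gripper": 1},
  ],
)

```text
t: 29.35
tool_pos: [0.4397, -0.2315, 0.2574]
orientation: [-0.0, 1.0, 0.02, 0.0]
ft_force: [0.3, -0.0, 0.2]
width: 0.0915
finger_force: 0.0
```

```bash
python3 - <<'E'
from h import *
from bench import env
plan(440.5,-231.5,145,2.4)
for v in("side","top"):
  d=env.get_image(v); cv2.imwrite(f"pics/{v}5.png",d["img"])
  print(*objrect("eraser",d,(460,660,-140,-30),52,65))
  print(*objrect("tin",d,(460,660,-140,-30),32,45))
  print(*objrect("gluecap",d,(400,490,-280,-180),112,140))
  print(*objrect("gluecaptip",d,(400,490,-280,-180),124,140))
E
```

```text
t 29.35 pos [ 439.7 -231.5  257.4] yaw 2.3 tilt [ 1.e-04  2.e-04 -1.e+00] w 91.5 F [ 0.3 -0.   0.2]
 dp before turn [0.001  0.     0.1405]  after turn [0.001  0.     0.1405]  turn dr z -0.0022 j6 0.93
eraser 299 [567.3 -79.7  48.1  98.6   0.7] [583.7 -77.2]
tin 264 [573.8 -81.   70.5 139.2   1.1] [614.9 -89.5]
gluecap 35 [ 439.1 -235.2    7.8   17.5  141.6] [ 438.8 -234.8]
gluecaptip 7 [ 437.9 -232.6    2.1    5.3   71. ] [ 438.5 -232.2]
eraser 639 [566.4 -80.3  46.3  97.7   2.1] [566.1 -80. ]
tin 738 [566.1 -81.8  68.1 152.1   2.3] [563.5 -81.3]
gluecap 0
gluecaptip 0
```

View pics/side5.png

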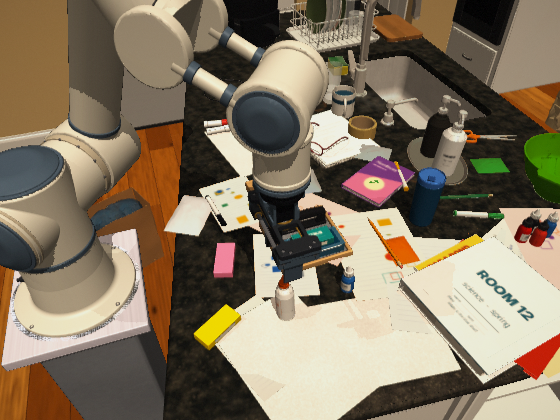

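The teal box lies on the tin, offset about 1.5 mm and aligned. The gripper is over the glue bottle (285,300).

>>> drive_tool(
  targets=[
    {"dp": [0.0003, 0.001, 0.03], "dr": [0, 0, 0], "gripper": 1},
    {"dp": [0, 0, 0.04], "dr": [0, 0, 0], "gripper": 1},
    {"dp": [0, 0, 0.04], "dr": [0, 0, 0], "gripper": 1},
    {"dp": [0, 0, 0.02], "dr": [0, 0, 0], "gripper": 1},
    {"dp": [0, 0, 0.0105], "dr": [0, 0, 0], "gripper": 1},
    {"dp": [0, 0, 0], "dr": [0, 0, 0], "gripper": 1},
    {"dp": [0, 0, 0], "dr": [0, 0, 0], "gripper": 0.1},
    {"dp": [0, 0, 0], "dr": [0, 0, 0], "gripper": 0.0},
    {"dp": [0, 0, 0], "dr": [0, 0, 0], "gripper": -0.1},
    {"dp": [0, 0, 0], "dr": [0, 0, 0], "gripper": -0.3},
    {"dp": [0, 0, 0], "dr": [0, 0, 0], "gripper": -1},
    {"dp": [0, 0, 0], "dr": [0, 0, 0], "gripper": -1},
    {"dp": [0, 0, 0], "dr": [0, 0, 0], "gripper": -1},
    {"dp": [0, 0, 0], "dr": [0, 0, 0], "gripper": -1},
    {"dp": [0, 0, 0], "dr": [0, 0, 0], "gripper": -1},
  ],
  grip_force=15,
)

```text
t: 30.95
tool_pos: [0.4402, -0.232, 0.145]
orientation: [-0.0, 1.0, 0.021, 0.0]
ft_force: [0.5, 1.2, 2.2]
width: 0.0392
finger_force: 15.0
```

```bash
python3 - <<'E'
from h import *
plan(597,197.7,245,6.5)
E
```

```text
t 30.95 pos [ 440.2 -232.   145. ] yaw 2.39 tilt [ 0.e+00  1.e-04 -1.e+00] w 39.2 F [0.5 1.2 2.2]
 dp before turn [ 0.2182 -0.5284 -0.125 ]  after turn [ 0.2555 -0.5114 -0.125 ]  turn dr z -0.0912 j6 0.92
```

>>> drive_tool(
  targets=[
    {"dp": [0, 0, -0.01], "dr": [0, 0, 0], "gripper": -1},
    {"dp": [0, 0, -0.03], "dr": [0, 0, 0], "gripper": -1},
    {"dp": [0, 0, -0.04], "dr": [0, 0, 0], "gripper": -1},
    {"dp": [0, 0, -0.03], "dr": [0, 0, 0], "gripper": -1},
    {"dp": [0, 0, -0.015], "dr": [0, 0, -0.0912], "gripper": -1},
    {"dp": [0.01, -0.02, 0], "dr": [0, 0, 0], "gripper": -1},
    {"dp": [0.02, -0.04, 0], "dr": [0, 0, 0], "gripper": -1},
    {"dp": [0.02, -0.04, 0], "dr": [0, 0, 0], "gripper": -1},
    {"dp": [0.02, -0.04, 0], "dr": [0, 0, 0], "gripper": -1},
    {"dp": [0.02, -0.04, 0], "dr": [0, 0, 0], "gripper": -1},
    {"dp": [0.02, -0.04, 0], "dr": [0, 0, 0], "gripper": -1},
    {"dp": [0.02, -0.04, 0], "dr": [0, 0, 0], "gripper": -1},
    {"dp": [0.02, -0.04, 0], "dr": [0, 0, 0], "gripper": -1},
    {"dp": [0.02, -0.04, 0], "dr": [0, 0, 0], "gripper": -1},
    {"dp": [0.02, -0.04, 0], "dr": [0, 0, 0], "gripper": -1},
    {"dp": [0.02, -0.04, 0], "dr": [0, 0, 0], "gripper": -1},
    {"dp": [0.02, -0.04, 0], "dr": [0, 0, 0], "gripper": -1},
    {"dp": [0.015, -0.03, 0], "dr": [0, 0, 0], "gripper": -1},
    {"dp": [0.0105, -0.0214, 0], "dr": [0, 0, 0], "gripper": -1},
    {"dp": [0, 0, 0], "dr": [0, 0, 0], "gripper": -1},
  ],
)

```text
t: 32.95
tool_pos: [0.5973, 0.1998, 0.2452]
orientation: [-0.0, 0.998, 0.058, 0.0]
ft_force: [-0.3, 0.0, -1.2]
width: 0.0393
finger_force: 15.0
```

```bash
python3 - <<'E'
from h import *
from bench import env
plan(597,197.7,158,6.5)
for v in("side","top"):
  d=env.get_image(v)
  if v=="side": cv2.imwrite("pics/s6.png",cv2.resize(d["img"][100:280,180:420],None,fx=2.5,fy=2.5))
  for lo,hi in((100,110),(110,120),(130,155)): print(v,*objrect("glue",d,(560,640,150,240),lo,hi))
  print(*objrect("stand",d,(460,650,140,250),24,33))
E
```

```text
t 32.95 pos [597.3 199.8 245.2] yaw 6.62 tilt [ 5.e-04  5.e-04 -1.e+00] w 39.3 F [-0.3  0.  -1.2]
 dp before turn [-0.0007  0.0025  0.109 ]  after turn [-0.0007  0.0025  0.109 ]  turn dr z 0.0026 j6 1.68
side glue 35 [597.5 187.1  20.4  39.7 158.9] [597.1 184.6]
side glue 43 [597.7 187.1  19.6  39.5 160.2] [598.2 184.3]
side glue 101 [594.  188.   18.1  39.9 151.2] [595.4 184.8]
stand 562 [555.7 192.4  72.8 158.3   5.1] [551.1 190.5]
top glue 0
top glue 0
top glue 2
stand 115 [577.9 195.   66.4 108.3   6.4] [568.  209.5]
```

View pics/s6.png

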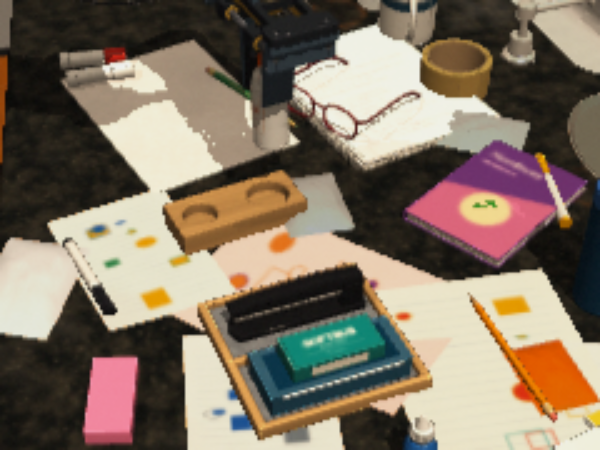

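The picture shows the glue held upright above the large well (crop 268,120 over 268,188), and the tray contents look tidy. I'll lower it in slow steps.

>>> drive_tool(
  targets=[
    {"dp": [-0.0005, 0.0014, 0.03], "dr": [0, 0, 0], "gripper": -1},
    {"dp": [0, 0, 0.03], "dr": [0, 0, 0], "gripper": -1},
    {"dp": [0, 0, 0.02], "dr": [0, 0, 0], "gripper": -1},
    {"dp": [0, 0, 0.008], "dr": [0, 0, 0], "gripper": -1},
    {"dp": [0, 0, 0.006], "dr": [0, 0, 0], "gripper": -1},
    {"dp": [0, 0, 0], "dr": [0, 0, 0], "gripper": -1},
  ],
)

```text
t: 33.65
tool_pos: [0.5967, 0.1961, 0.1699]
orientation: [0.0, 0.998, 0.056, -0.0]
ft_force: [-0.4, 0.3, -2.1]
width: 0.0391
finger_force: 15.0
```

>>> drive_tool(
  targets=[
    {"dp": [0, -0.002, 0], "dr": [0, 0, 0], "gripper": -1},
    {"dp": [0, 0, 0.006], "dr": [0, 0, 0], "gripper": -1},
    {"dp": [0, 0, 0.005], "dr": [0, 0, 0], "gripper": -1},
    {"dp": [0, 0, 0.003], "dr": [0, 0, 0], "gripper": -1},
    {"dp": [0, 0, 0.001], "dr": [0, 0, 0], "gripper": -1},
    {"dp": [0, 0, 0], "dr": [0, 0, 0], "gripper": -1},
  ],
)

```text
t: 34.25
tool_pos: [0.5965, 0.1981, 0.1576]
orientation: [0.0, 0.998, 0.057, -0.0]
ft_force: [-0.4, 0.6, -1.7]
width: 0.0399
finger_force: 15.0
```

>>> drive_tool(
  targets=[
    {"dp": [0, 0, 0.001], "dr": [0, 0, 0], "gripper": -1},
    {"dp": [0, 0, 0.001], "dr": [0, 0, 0], "gripper": -1},
    {"dp": [0, 0, 0], "dr": [0, 0, 0], "gripper": -1},
  ],
)

```text
t: 34.55
tool_pos: [0.597, 0.1982, 0.157]
orientation: [-0.0, 0.998, 0.057, 0.001]
ft_force: [-2.8, 0.3, 7.5]
width: 0.0393
finger_force: 15.0
```

>>> drive_tool(
  targets=[
    {"dp": [0, 0, 0], "dr": [0, 0, 0], "gripper": 1},
    {"dp": [0, 0, 0], "dr": [0, 0, 0], "gripper": 1},
    {"dp": [0, 0, 0], "dr": [0, 0, 0], "gripper": 1},
    {"dp": [0, 0, 0], "dr": [0, 0, 0], "gripper": 1},
    {"dp": [0, 0, -0.02], "dr": [0, 0, 0], "gripper": 1},
    {"dp": [0, 0, -0.04], "dr": [0, 0, 0], "gripper": 1},
    {"dp": [0, 0, -0.04], "dr": [0, 0, 0], "gripper": 1},
    {"dp": [0, 0, -0.03], "dr": [0, 0, 0], "gripper": 1},
    {"dp": [-0.0047, 0.0465, 0], "dr": [0, 0, 0], "gripper": 1},
    {"dp": [-0.0047, 0.0465, 0], "dr": [0, 0, 0], "gripper": 1},
    {"dp": [-0.0047, 0.0465, 0], "dr": [0, 0, 0], "gripper": 1},
    {"dp": [-0.0047, 0.0465, 0], "dr": [0, 0, 0], "gripper": 1},
    {"dp": [-0.0047, 0.0465, 0], "dr": [0, 0, 0], "gripper": 1},
    {"dp": [-0.0047, 0.0465, 0], "dr": [0, 0, 0], "gripper": 1},
    {"dp": [-0.0047, 0.0465, 0], "dr": [0, 0, 0], "gripper": 1},
    {"dp": [-0.0047, 0.0465, 0], "dr": [0, 0, 0], "gripper": 1},
    {"dp": [-0.0047, 0.0465, 0], "dr": [0, 0, 0], "gripper": 1},
    {"dp": [-0.0047, 0.0465, 0], "dr": [0, 0, 0], "gripper": 1},
    {"dp": [-0.0047, 0.0465, 0], "dr": [0, 0, 0], "gripper": 1},
    {"dp": [0, 0, 0], "dr": [0, 0, 0], "gripper": 1},
  ],
)

```text
t: 36.55
tool_pos: [0.6016, -0.2175, 0.26]
orientation: [0.001, 0.998, 0.055, 0.0]
ft_force: [0.0, 0.7, -0.8]
width: 0.0914
finger_force: 0.0
```

>>> drive_tool(
  targets=[
    {"dp": [0, 0, 0], "dr": [0, 0, 0], "gripper": 1},
    {"dp": [0, 0, 0], "dr": [0, 0, 0], "gripper": 1},
  ],
)

```text
t: 36.75
tool_pos: [0.6017, -0.2123, 0.26]
orientation: [-0.0, 0.998, 0.057, -0.0]
ft_force: [0.2, -0.4, 0.3]
width: 0.0914
finger_force: 0.0
```

```bash
python3 - <<'E'
from h import *
from bench import env
plan(602.5,-212.5,100,6.5)
for v in("side","top"):
  d=env.get_image(v); cv2.imwrite(f"pics/{v}7.png",d["img"])
  print(v,*objrect("gluecap",d,(560,640,150,240),124,155))
  print(v,*objrect("gluetop",d,(560,640,150,240),145,155))
  print(v,*objrect("stand",d,(460,650,140,250),24,33))
  print(v,*objrect("paint",d,(570,640,-250,-180),60,85))
E
```

```text
t 36.75 pos [ 601.7 -212.3  260. ] yaw 6.53 tilt [-4.e-04  4.e-04 -1.e+00] w 91.4 F [ 0.2 -0.4  0.3]
 dp before turn [0.001  0.0003 0.2   ]  after turn [0.001  0.0003 0.2   ]  turn dr z 0.0006 j6 1.02
side gluecap 36 [596.4 195.1  14.6  15.   83.7] [596.3 195.4]
side gluetop 0
side stand 549 [555.4 191.9  71.9 158.1   6.3] [546.9 187.4]
side paint 67 [ 602.1 -214.3   20.2   21.    62.2] [ 601.5 -214.9]
top gluecap 44 [596.3 196.9  15.1  20.4   0.8] [596.3 196.4]
top gluetop 3
top stand 876 [554.9 192.3  66.6 156.3   6.1] [546.5 190. ]
top paint 0
```

View pics/side7.png

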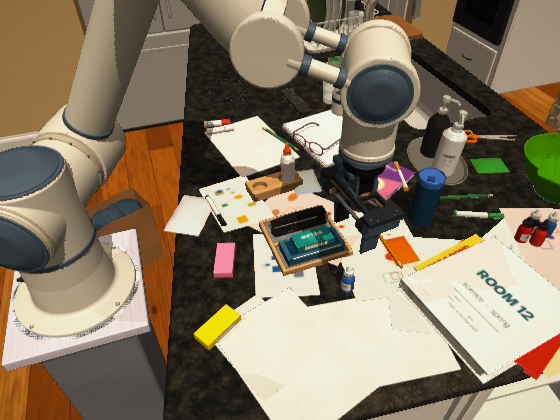

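The glue stands upright in the large well (288,165), cap top at about 146 mm. Next is the paint bottle (347,278).

>>> drive_tool(
  targets=[
    {"dp": [0.0005, 0.0005, 0.03], "dr": [0, 0, 0], "gripper": 1},
    {"dp": [0, 0, 0.05], "dr": [0, 0, 0], "gripper": 1},
    {"dp": [0, 0, 0.05], "dr": [0, 0, 0], "gripper": 1},
    {"dp": [0, 0, 0.04], "dr": [0, 0, 0], "gripper": 1},
    {"dp": [0, 0, 0.02], "dr": [0, 0, 0], "gripper": 1},
    {"dp": [0, 0, 0.01], "dr": [0, 0, 0], "gripper": 1},
    {"dp": [0, 0, 0], "dr": [0, 0, 0], "gripper": 1},
    {"dp": [0, 0, 0], "dr": [0, 0, 0], "gripper": 0},
    {"dp": [0, 0, 0], "dr": [0, 0, 0], "gripper": -0.1},
    {"dp": [0, 0, 0], "dr": [0, 0, 0], "gripper": -0.2},
    {"dp": [0, 0, 0], "dr": [0, 0, 0], "gripper": -0.3},
    {"dp": [0, 0, 0], "dr": [0, 0, 0], "gripper": -0.5},
    {"dp": [0, 0, 0], "dr": [0, 0, 0], "gripper": -1},
    {"dp": [0, 0, 0], "dr": [0, 0, 0], "gripper": -1},
    {"dp": [0, 0, 0], "dr": [0, 0, 0], "gripper": -1},
    {"dp": [0, 0, 0], "dr": [0, 0, 0], "gripper": -1},
  ],
  grip_force=10,
)

```text
t: 38.45
tool_pos: [0.6022, -0.2135, 0.1001]
orientation: [-0.0, 0.998, 0.057, -0.0]
ft_force: [0.0, 0.6, 0.4]
width: 0.0303
finger_force: 10.0
```

```bash
python3 - <<'E'
from h import *
plan(510.6,188.3,200,6.5)
E
```

```text
t 38.45 pos [ 602.2 -213.5  100.1] yaw 6.5 tilt [-1.e-04  0.e+00 -1.e+00] w 30.3 F [0.  0.6 0.4]
 dp before turn [-0.0569 -0.512  -0.1249]  after turn [-0.0569 -0.512  -0.1249]  turn dr z 0.0 j6 1.02
```

>>> drive_tool(
  targets=[
    {"dp": [0, 0, -0.01], "dr": [0, 0, 0], "gripper": -1},
    {"dp": [0, 0, -0.03], "dr": [0, 0, 0], "gripper": -1},
    {"dp": [0, 0, -0.04], "dr": [0, 0, 0], "gripper": -1},
    {"dp": [0, 0, -0.045], "dr": [0, 0, 0], "gripper": -1},
    {"dp": [-0.019, -0.02, 0], "dr": [0, 0, 0], "gripper": -1},
    {"dp": [-0.019, -0.04, 0], "dr": [0, 0, 0], "gripper": -1},
    {"dp": [-0.0189, -0.04, 0], "dr": [0, 0, 0], "gripper": -1},
    {"dp": [0, -0.045, 0], "dr": [0, 0, 0], "gripper": -1},
    {"dp": [0, -0.045, 0], "dr": [0, 0, 0], "gripper": -1},
    {"dp": [0, -0.045, 0], "dr": [0, 0, 0], "gripper": -1},
    {"dp": [0, -0.045, 0], "dr": [0, 0, 0], "gripper": -1},
    {"dp": [0, -0.045, 0], "dr": [0, 0, 0], "gripper": -1},
    {"dp": [0, -0.045, 0], "dr": [0, 0, 0], "gripper": -1},
    {"dp": [0, -0.045, 0], "dr": [0, 0, 0], "gripper": -1},
    {"dp": [0, -0.045, 0], "dr": [0, 0, 0], "gripper": -1},
    {"dp": [0, -0.03, 0], "dr": [0, 0, 0], "gripper": -1},
    {"dp": [0, -0.022, 0], "dr": [0, 0, 0], "gripper": -1},
    {"dp": [0, 0, 0], "dr": [0, 0, 0], "gripper": -1},
    {"dp": [0, 0, 0], "dr": [0, 0, 0], "gripper": -1},
    {"dp": [0, 0, 0], "dr": [0, 0, 0], "gripper": -1},
  ],
)

```text
t: 40.45
tool_pos: [0.5107, 0.1876, 0.2003]
orientation: [0.0, 0.998, 0.056, 0.0]
ft_force: [-0.5, -0.4, 0.1]
width: 0.0302
finger_force: 10.0
```

```bash
python3 - <<'E'
from h import *
from bench import env
plan(510.6,188.3,120,6.5)
d=env.get_image("side"); cv2.imwrite("pics/s8.png",cv2.resize(d["img"][100:280,180:420],None,fx=2.5,fy=2.5))
for lo,hi in((98,106),(106,114),(114,122)): print(*objrect("paint",d,(480,540,150,230),lo,hi))
E
```

```text
t 40.45 pos [510.7 187.6 200.3] yaw 6.47 tilt [ 1.e-04 -2.e-04 -1.e+00] w 30.2 F [-0.5 -0.4  0.1]
 dp before turn [-0.     -0.0009  0.1004]  after turn [-0.     -0.0009  0.1004]  turn dr z -0.0006 j6 1.7
paint 20 [510.9 178.3  12.5  28.3 171.5] [510.5 176.8]
paint 17 [508.3 178.3  14.4  30.4 157.8] [509.9 175.8]
paint 18 [505.2 180.3  18.9  46.8 135. ] [507.1 176.2]
```

View pics/s8.png

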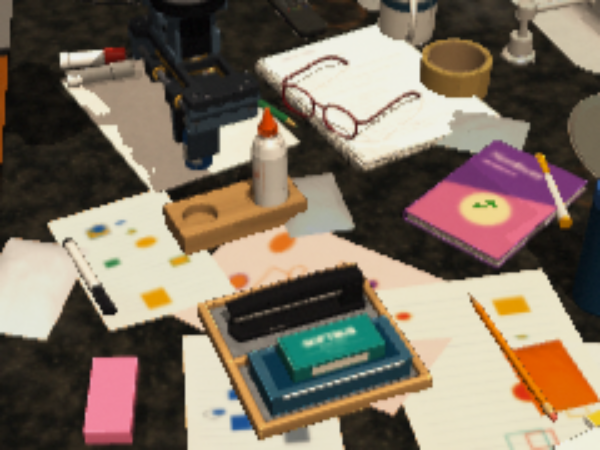

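The paint bottle hangs upright (200,158) over the small well (200,212), and the glue bottle stands well. Lowering it.

>>> drive_tool(
  targets=[
    {"dp": [0, -0.0007, 0.03], "dr": [0, 0, 0], "gripper": -1},
    {"dp": [0, 0, 0.03], "dr": [0, 0, 0], "gripper": -1},
    {"dp": [0, 0, 0.02], "dr": [0, 0, 0], "gripper": -1},
    {"dp": [0, 0, 0.01], "dr": [0, 0, 0], "gripper": -1},
    {"dp": [0, 0, 0.006], "dr": [0, 0, 0], "gripper": -1},
    {"dp": [0, 0, 0.005], "dr": [0, 0, 0], "gripper": -1},
    {"dp": [0, 0, 0.004], "dr": [0, 0, 0], "gripper": -1},
    {"dp": [0, 0, 0.003], "dr": [0, 0, 0], "gripper": -1},
    {"dp": [0, 0, 0.001], "dr": [0, 0, 0], "gripper": -1},
    {"dp": [0, 0, 0.001], "dr": [0, 0, 0], "gripper": -1},
    {"dp": [0, 0, 0], "dr": [0, 0, 0], "gripper": -1},
    {"dp": [0, 0, 0], "dr": [0, 0, 0], "gripper": -1},
  ],
)

```text
t: 41.7
tool_pos: [0.5106, 0.1889, 0.1123]
orientation: [-0.0, 0.998, 0.057, 0.0]
ft_force: [0.3, 0.1, -0.3]
width: 0.0305
finger_force: 10.0
```

>>> drive_tool(
  targets=[
    {"dp": [0, 0, 0.001], "dr": [0, 0, 0], "gripper": -1},
    {"dp": [0, 0, 0], "dr": [0, 0, 0], "gripper": -1},
    {"dp": [0, 0, 0], "dr": [0, 0, 0], "gripper": -1},
  ],
)

```text
t: 42.0
tool_pos: [0.5108, 0.1891, 0.1118]
orientation: [-0.0, 0.998, 0.057, 0.0]
ft_force: [-0.7, 1.3, 6.5]
width: 0.03
finger_force: 10.0
```

Contact at the bottom. Release, rise, and pull back clear toward the front.

>>> drive_tool(
  targets=[
    {"dp": [0, 0, 0], "dr": [0, 0, 0], "gripper": 1},
    {"dp": [0, 0, 0], "dr": [0, 0, 0], "gripper": 1},
    {"dp": [0, 0, 0], "dr": [0, 0, 0], "gripper": 1},
    {"dp": [0, 0, 0], "dr": [0, 0, 0], "gripper": 1},
    {"dp": [0, 0, 0], "dr": [0, 0, 0], "gripper": 1},
    {"dp": [0, 0, -0.02], "dr": [0, 0, 0], "gripper": 1},
    {"dp": [0, 0, -0.04], "dr": [0, 0, 0], "gripper": 1},
    {"dp": [0, 0, -0.05], "dr": [0, 0, 0], "gripper": 1},
    {"dp": [0, 0, -0.05], "dr": [0, 0, 0], "gripper": 1},
    {"dp": [0, 0, -0.04], "dr": [0, 0, 0], "gripper": 1},
    {"dp": [0, -0.05, 0], "dr": [0, 0, 0], "gripper": 1},
    {"dp": [0, -0.05, 0], "dr": [0, 0, 0], "gripper": 1},
    {"dp": [0, -0.05, 0], "dr": [0, 0, 0], "gripper": 1},
    {"dp": [0, -0.05, 0], "dr": [0, 0, 0], "gripper": 1},
    {"dp": [0, -0.05, 0], "dr": [0, 0, 0], "gripper": 1},
    {"dp": [0, 0, 0], "dr": [0, 0, 0], "gripper": 1},
    {"dp": [0, 0, 0], "dr": [0, 0, 0], "gripper": 1},
  ],
)

```text
t: 43.7
tool_pos: [0.4874, 0.388, 0.271]
orientation: [0.0, 0.998, 0.058, -0.0]
ft_force: [0.5, -0.8, 0.0]
width: 0.0913
finger_force: 0.0
```

```bash
python3 - <<'E'
from h import *
from bench import env
for v in("side","top"):
  d=env.get_image(v); cv2.imwrite(f"pics/{v}9.png",d["img"])
  print(v,*objrect("glue",d,(560,640,150,240),124,155))
  print(v,*objrect("paint",d,(480,540,150,230),70,95), cloud(d)[...,2][(abs(cloud(d)[...,0]-.51)<.02)&(abs(cloud(d)[...,1]-.188)<.02)].max().round(4))
  print(v,*objrect("eraser",d,(460,660,-140,-30),52,65))
  print(v,*objrect("tin",d,(460,660,-140,-30),32,45))
  print(v,*objrect("stapler",d,(460,660,-20,40),47,65))
E
```

```text
side glue 34 [597.9 195.6  10.4  17.2  13.5] [596.2 195.1]
side paint 52 [509.9 184.1  17.6  22.9 160.2] [510.6 185. ] 0.0908
side eraser 593 [567.  -80.7  48.8  98.4   2.7] [565.8 -82.6]
side tin 668 [566.9 -81.8  69.2 152.7   1.4] [559.3 -92.8]
side stapler 390 [563.7   6.8  24.1 148.4   0.8] [563.2   6.3]
top glue 47 [597.  198.5  16.6  20.  154.3] [596.1 197.1]
top paint 56 [511.3 189.2  18.6  20.3  44.1] [511.  188.6] 0.0924
top eraser 634 [566.4 -80.3  46.2  97.7   1.8] [566.  -80.1]
top tin 739 [566.3 -82.2  68.2 152.4   2.1] [563.5 -81.3]
top stapler 453 [562.9   9.4  23.3 148.5   1.4] [563.    9.5]
```

View pics/side9.png

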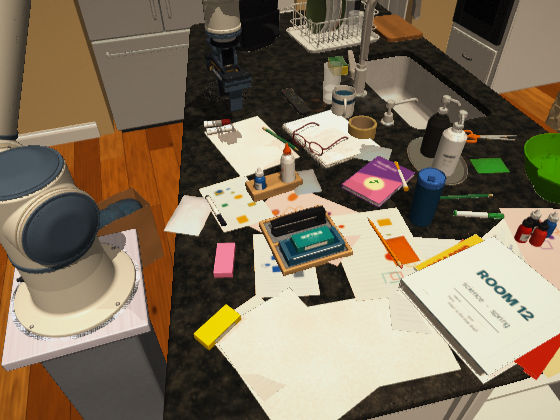

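Everything is placed: glue (288,165) and paint (259,178) are seated upright in the stand, the tray is correctly filled, and the robot is clear.

```bash
python3 -c "
from bench import env
print(env.hand_in())"
```

```text
the job is handed in; nothing more can be done
None
```

The job is done and handed in at about 44 s: the stapler, tin and eraser box are in the tray and both bottles are seated in the stand, and I never touched the marker or the pencils.

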